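Sort cut glass bars by length onto the sloped racks

ROBOT

A 7-joint arm with a two-finger parallel gripper is mounted at the origin on a cart in front of the work surface, level with it; the furniture and walls round the work are solid. World frame = base frame: x ahead of the robot, y to its left, z up, the work surface at z = 0. Lengths are in m, angles in rad, forces in N, time in s.
With the tool pointing down it reaches from about 0.35 to 0.9 m from the base axis. Payload 19.9 kg.
Tool frame: the origin (TCP) lies midway between the tips of the shut fingers; the grasp point (between the pads) lies 19 mm behind it; z points along the fingers, y is the line along which they close (so a half turn about z gives the same grasp; the last joint's range is limited). The gripper opens to 85 mm and grips with 20 to 120 N. Pads are 22 mm wide; open, the fingers measure 114 mm over their backs; the gripper's body (76 mm by 85 mm) begins 54 mm behind the grasp point. The pads swing forward as they close: fully open they stand 13 mm farther back than shut.
Start: joints at [1.065, 0.417, -0.01, 1.614, 0.005, 1.111, -0.053], TCP at [0.28, -0.559, 0.231] pointing down, gripper open.
Joint ranges: [-2.81, 2.81], [-0.39, 2.02], [-1.27, 1.25], [0.06, 2.57], [-1.19, 4.33], [0.19, 2], [-2.82, 2.82]. Speed limits (rad/s): [1.89, 1.89, 2.39, 2.39, 3.01, 3.01, 3.01].

INTERFACE

Orientations are given as a rotation vector (axis times angle).
In Python, from bench import ctrl gives the robot as it stands.
- The arm moves only by the shell command python3 -m pendant 'ROWS' [FORCE]. ROWS is JSON, a list of rows, each an object of numbers: "claw": the gripper's target within -1 to 1 (fully open at 1, half-way at 0, shut at -1); "x", "y", "z": the shift along the tool's x, y, z as a fraction of full scale; "wx", "wy", "wz": the turn, a rotation vector about the tool's x, y, z as a fraction of full scale. In form: [{"claw": .., "x": .., "y": .., "z": .., "wx": .., "wy": .., "wz": ..}, ...]. A call has 1 to 12 rows; each row is the pose to reach, as a shift and turn from the pose commanded when the call began, along the tool's axes at that moment; what a row does not reach only later rows make up. Full scale, the value 1, is 30 cm for a shift and 60 degrees for a turn. A row lasts 1/10 s, in which the tool goes at most 50 mm and 8.59 degrees, less where a joint would pass 70% of its speed; a pose out of reach is approached as far as the arm can. A call with a number of a shift or a turn outside -1 to 1 is refused whole. A call with a gripper value outside its range is refused whole. The fingers move at their own pace and stop on an object; FORCE is the grip in N (left out, the last holds). Time passes only in rows, so rows that repeat a pose let the fingers close. It gives the time, the measured TCP pose, the force, the opening and the grip force at its end, in the units of the state.
- ctrl.state(): the state, without advancing time (a new reading comes with each control period).
- ctrl.snapshot(name): name is "side" or "top" or "wrist"; returns the picture (400x640x3 uint8, blue, green, red); there is no depth.
- ctrl.camera_model(name): a dict with "camera_matrix" (3x3 intrinsics, pixels), "pose" (4x4, takes a point from camera to world coordinates). Camera axes: x right, y down, z forward; pixel columns grow to the right and rows downward; lengths in m; the calibration is good to about 2 mm. A picture is of the moment at which its call begins: read the wrist's pose just before it. camera_model takes no time and is no camera call; for the wrist camera it gives the pose at the moment of the call.
- ctrl.finish_job(): hands the job in; it is judged then, once.
The state is a dict: "t": time; "q": joint angles; "qvel": joint speeds; "effort": joint torques, N m; "ee_pos": TCP position; "ee_rot": TCP orientation; "ft_force": force on the tool from outside, world axes, zero at the start; "ft_torque": the same for the moment, N m; "width": finger opening in m; "gripper_force": force on a finger pad.
Only numpy, scipy, OpenCV 4.12 (cv2) and the standard library are available. Lean on these libraries where they do the work, as an engineer would, in place of code of your own. Each camera call takes 0.05 s, during which the arm holds its last target. There are 200 camera calls.

TASK

The cut blue glass bars on the bench come in two lengths. First press the red gates of both sloped racks right down, then load every bar crosswise onto the open upper end of the rack that fits its length, the long ones on the wide rack and the short ones on the narrow rack, so that they slide down under the guard rods and come to rest in a row against the gate. Leave the other things on the bench where they are.

Things in the scene. Friction and masses are not known exactly. Their poses are not given: they have to be found in the camera images.
- wide_rack: Sloped rack for long bars, fixed: slippery aluminium bed between green side walls 6 mm thick, lane 114 mm wide, low end with a black 90 mm high gate frame. Origin: centre of its underside on the bench; z up, x from the low (gate) end to the open high end, y across. The bed rises 18 degrees towards +x, from x = -0.085, z = 0.018 (foot) to x = 0.086, z = 0.074 m. Bars let go on it slide down.
- wide_rack_foot (a point): Foot of the bed surface, mid-lane, at rack x = -0.085 m, z = 0.018 m. From here to 77 mm up the slope three steel guard rods cross over the lane, 32 mm above the bed, on 37 mm high walls; bars slide under them. A row of three bars just fits, the third partly above the rods (origin at rack x near -0.012 m, the first near -0.065 m).
- wide_rack_drop (a point): Point on the bed surface in mid-lane, 135 mm up the slope from the foot (rack x = 0.043, z = 0.060 m), middle of the open part where bars are let go; here the walls stand only 20 mm above the bed. Bars go crosswise, their length along rack y.
- narrow_rack: Sloped rack for the short bars, the same as wide_rack in everything but the width: its lane is 79 mm wide.
- narrow_rack_foot (a point): The same point of the narrow rack.
- narrow_rack_drop (a point): The same point of the narrow rack.
- wide_gate (a joint): Height of the wide rack's red drop gate, m: 0 is right down (shut), 0.030 right up (open). It slides straight down, is held where it is left by about 4 N of friction, and is pressed down from above by its knob. Raised, it lets the bars run out under it.
- narrow_gate (a joint): The same for the narrow rack's gate.
- wide_gate_knob (a point): Top centre of the round red press knob (34 mm across) of the wide rack's gate; its height is 0.114 m above the bench when the gate is right down, 0.144 m when right up.
- narrow_gate_knob (a point): The same for the narrow rack's gate.
- long_bar_1: Long bar: opaque dark blue glass, 28 mm wide (its x) x 100 mm long (its y) x 22 mm high (its z), paler cut ends, 0.16 kg (hidden variation). Origin: centre of its underside.
- long_bar_2: Long bar, as long_bar_1.
- long_bar_3: Long bar, as long_bar_1.
- short_bar_1: Short bar: as the long ones, but 65 mm long (its y), 0.10 kg. Origin: centre of its underside.
- short_bar_2: Short bar, as short_bar_1.
- short_bar_3: Short bar, as short_bar_1.
- wax_tin: Bystander: round yellow tin, 66 mm across, 26 mm high, origin under its centre. Leave it alone.
- blue_frit_jar: Bystander: glass jar of blue grains with a black lid, 60 mm across, 78 mm high, origin under its centre. Leave it alone.

How it is judged:
On the way:
1. both gates are pressed right down (value of joint each of wide_gate, narrow_gate below 0.004 m), for 0.2 s.
At the end, for the whole second after the job is handed in: Both gates right down (4 mm). Every long bar present lies crosswise (0.25 rad) in the wide rack and every short one in the narrow rack, centred in the lane (12 mm), slid down into the row at the gate (origin below x = -0.004 m of its rack; a third bar rests near -0.012 m), at rest (all of step 1 and x of long_bar_1 in the frame of wide_rack between -0.084 and -0.004 m and y of long_bar_1 in the frame of wide_rack between -0.012 and 0.012 m and z of long_bar_1 in the frame of wide_rack between 0.012 and 0.065 m and angle between the y axis of each of long_bar_1, long_bar_2, long_bar_3 and the y axis of wide_rack, either way round below 0.25 rad and linear speed of each of long_bar_1, short_bar_1, long_bar_2, short_bar_2, long_bar_3, short_bar_3 below 0.02 m/s and x of short_bar_1 in the frame of narrow_rack between -0.084 and -0.004 m and y of short_bar_1 in the frame of narrow_rack between -0.012 and 0.012 m and z of short_bar_1 in the frame of narrow_rack between 0.012 and 0.065 m and angle between the y axis of each of short_bar_1, short_bar_2, short_bar_3 and the y axis of narrow_rack, either way round below 0.25 rad and x of long_bar_2 in the frame of wide_rack between -0.084 and -0.004 m and y of long_bar_2 in the frame of wide_rack between -0.012 and 0.012 m and z of long_bar_2 in the frame of wide_rack between 0.012 and 0.065 m and x of short_bar_2 in the frame of narrow_rack between -0.084 and -0.004 m and y of short_bar_2 in the frame of narrow_rack between -0.012 and 0.012 m and z of short_bar_2 in the frame of narrow_rack between 0.012 and 0.065 m and x of long_bar_3 in the frame of wide_rack between -0.084 and -0.004 m and y of long_bar_3 in the frame of wide_rack between -0.012 and 0.012 m and z of long_bar_3 in the frame of wide_rack between 0.012 and 0.065 m and x of short_bar_3 in the frame of narrow_rack between -0.084 and -0.004 m and y of short_bar_3 in the frame of narrow_rack between -0.012 and 0.012 m and z of short_bar_3 in the frame of narrow_rack between 0.012 and 0.065 m); the robot touches nothing.
It fails at once if a bystander (wax tin, blue jar) is shifted by more than 5 cm (distance of any of wax_tin, blue_frit_jar from where it was at the start of the episode above 0.05 m).
Of long_bar_1, long_bar_2, long_bar_3, short_bar_1, short_bar_2, short_bar_3 only 5 to 6 are there at a start; the rules pass over those that are not, and their reading is None.
At some moment in a run one of long_bar_1, long_bar_2, long_bar_3, short_bar_1, short_bar_2, short_bar_3 may be knocked a few centimetres aside while the robot is not near it.
Once in a run the grip may slacken for a moment while it holds something.
It also fails if it takes over 192 s, if anything falls off the work surface, if the arm or the gripper's body presses on something with over 40 N, if the wrist force passes 120 N, or if a joint passes its speed limit or range.

## Working session

There is one attempt and no reset: what is moved stays moved. The work goes in short steps, Python scripts to look and compute and a shell command to move; the robot and the scene stay as the last step left them, time stands still between calls to the robot, and variables do not carry over. Pictures are saved under pics/ and viewed, at most 14 in all, crops included, and the job is handed in when it is done.

```bash
ls; mkdir -p pics; python3 - <<'E'
from bench import ctrl
import cv2
for n in ("top","side"):
    cv2.imwrite(f"pics/{n}0.png",ctrl.snapshot(n)); m=ctrl.camera_model(n); print(n,m)
print(ctrl.state())
E
```

```text
pics
top {'camera_matrix': array([[399.73718421,   0.        , 319.26676805],
       [  0.        , 399.73718421, 198.69121828],
       [  0.        ,   0.        ,   1.        ]]), 'pose': array([[-1.73942070e-03, -9.92345417e-01,  1.23480964e-01,
         4.28895680e-01],
       [-9.99952517e-01,  5.42034307e-04, -9.72986284e-03,
         1.30480234e-01],
       [ 9.58845387e-03, -1.23492025e-01, -9.92299240e-01,
         9.84366795e-01],
       [ 0.00000000e+00,  0.00000000e+00,  0.00000000e+00,
         1.00000000e+00]])}
side {'camera_matrix': array([[432.04555092,   0.        , 317.10275033],
       [  0.        , 432.04555092, 201.86875586],
       [  0.        ,   0.        ,   1.        ]]), 'pose': array([[ 0.99654827,  0.05669883, -0.06063653,  0.62509575],
       [ 0.07910827, -0.42715591,  0.90071067, -0.88548234],
       [ 0.02516799, -0.90239851, -0.43016683,  0.56309093],
       [ 0.        ,  0.        ,  0.        ,  1.        ]])}
{'t': 0.1, 'q': array([ 1.06552931,  0.41791458, -0.01029317,  1.61409923,  0.00472215,
        1.11069811, -0.05303497]), 'qvel': array([-0.000221  , -0.00046494, -0.00058616, -0.0003669 ,  0.00048566,
        0.00058697,  0.00078172]), 'effort': array([ 1.19891294e-03, -8.65820074e+01,  6.80487547e-01, -4.35638344e+01,
        1.92042725e-02,  4.91308834e-03, -2.49839513e-05]), 'ee_pos': array([ 0.2794201 , -0.55871965,  0.23072889]), 'ee_rot': array([-3.05650921e+00, -7.21694365e-01,  5.60734608e-04]), 'ft_force': array([ 0.99522271, -0.22527276,  0.07846959]), 'ft_torque': array([-0.0633835 , -0.03464438,  0.01618048]), 'gripper_force': 0.0, 'width': 0.08563707355549695}
```

View pics/top0.png

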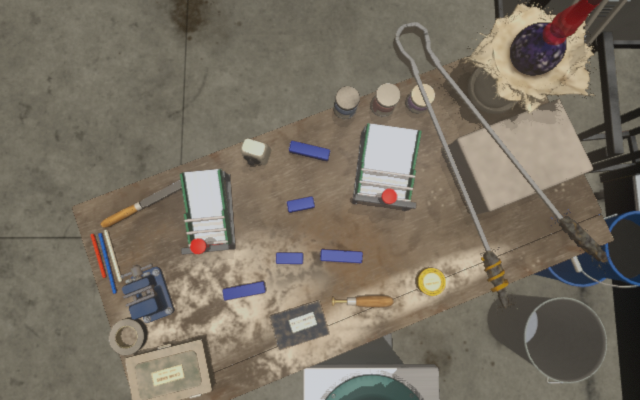

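View pics/side0.png

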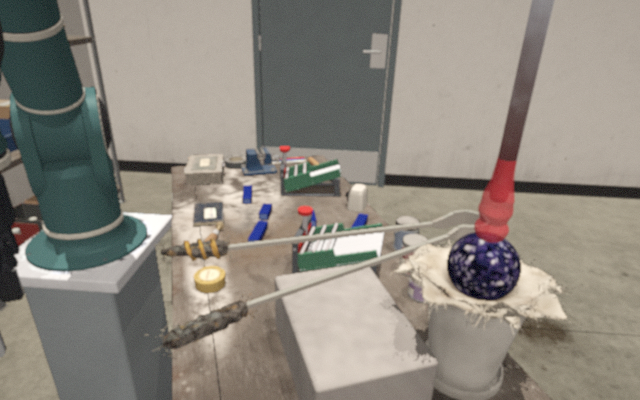

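```bash
cat > h.py <<'E'
from bench import ctrl
import numpy as np, cv2
from scipy.spatial.transform import Rotation as R
def ray(m,uv,z):
    K,P=m["camera_matrix"],m["pose"]
    d=P[:3,:3]@np.linalg.solve(K,[uv[0],uv[1],1]); o=P[:3,3]
    return o+d*(z-o[2])/d[2]
def mask(im,kind):
    h=cv2.cvtColor(im,cv2.COLOR_BGR2HSV)
    r={"blue":[(108,140,50),(128,255,255)],"red":[(0,190,120),(6,255,255)],"white":[(90,0,165),(140,45,255)],"green":[(50,90,30),(90,255,200)]}[kind]
    return cv2.inRange(h,*map(np.array,r))
def blobs(mk,amin):
    c,_=cv2.findContours(mk,cv2.RETR_EXTERNAL,cv2.CHAIN_APPROX_NONE)
    return [x for x in c if cv2.contourArea(x)>amin]
def bars(im,m,amin=80,z=.022):
    for c in blobs(mask(im,"blue"),amin):
        w=np.array([ray(m,p,z)[:2] for p in c[:,0]],np.float32)
        (cx,cy),(a,b),t=cv2.minAreaRect(w*1000)
        if a>b: t+=90
        # t+? : direction of the short side; long axis = t+90
        yield cx/1000,cy/1000,min(a,b),max(a,b),(t+90+90)%180-90,c[:,0].mean(0)
def movecmd(pos,yaw,st=None):
    """shift/turn in tool fractions from current pose to pos with tool down, closing axis y at yaw(deg)"""
    st=st or ctrl.state(); R0=R.from_rotvec(st["ee_rot"])
    d=R0.inv().apply(np.array(pos)-st["ee_pos"])/.3
    best=None
    for k in (0,180):
        y=np.radians(yaw+k); Y=np.array([np.cos(y),np.sin(y),0]); Z=np.array([0,0,-1]); X=np.cross(Y,Z)
        w=(R0.inv()*R.from_matrix(np.c_[X,Y,Z])).as_rotvec()/np.radians(60)
        if best is None or np.linalg.norm(w)<np.linalg.norm(best): best=w
    return d.round(4),best.round(4)
E
python3 - <<'E'
from h import *
im=cv2.imread("pics/top0.png"); m=ctrl.camera_model("top")
for b in bars(im,m): print("bar",np.round(b[:5],3),b[5].round())
for k,z in (("red",.114),("red",.144),("white",.074)):
    for c in blobs(mask(im,k),60):
        p=c[:,0].mean(0); print(k,p.round(),ray(m,p,z).round(3),cv2.contourArea(c), cv2.minAreaRect(c))
mw=ctrl.camera_model("side"); s=cv2.imread("pics/side0.png")
for c in blobs(mask(s,"red"),20):
    print("side red",c[:,0].mean(0),cv2.contourArea(c))
E
```

```text
red [ 98. 255.] [0.415 0.597 0.114] 79.5 ((98.02830505371094, 255.34906005859375), (42.99384689331055, 2.8845713138580322), 74.05460357666016)
red [ 98. 255.] [0.416 0.581 0.144] 79.5 ((98.02830505371094, 255.34906005859375), (42.99384689331055, 2.8845713138580322), 74.05460357666016)
white [344. 378.] [0.15  0.069 0.074] 1123.0 ((350.0, 384.0), (30.0, 90.0), 90.0)
white [384. 177.] [ 0.593 -0.027  0.074] 66.0 ((383.90521240234375, 177.22677612304688), (42.552589416503906, 3.2334794998168945), 7.4314093589782715)
white [204. 193.] [0.555 0.386 0.074] 1346.5 ((204.0711669921875, 193.42630004882812), (46.86949920654297, 31.384965896606445), 82.64761352539062)
white [390. 148.] [ 0.661 -0.043  0.074] 1993.0 ((389.7774353027344, 148.69651794433594), (47.061702728271484, 45.08495330810547), 8.746161460876465)
```

```bash
python3 - <<'E'
import cv2,numpy as np
im=cv2.imread("pics/top0.png")
a=cv2.resize(im[160:260,165:245],None,fx=5,fy=5,interpolation=cv2.INTER_CUBIC)
b=cv2.resize(im[115:215,348:428],None,fx=5,fy=5,interpolation=cv2.INTER_CUBIC)
cv2.imwrite("pics/racks.png",np.hstack([a,b]))
E
```

```text
(no output)
```

View pics/racks.png

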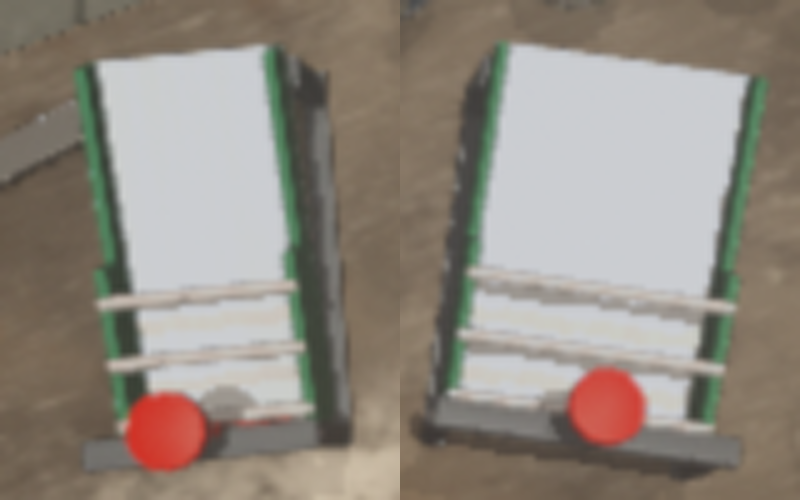

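```bash
python3 - <<'E'
from h import *
im=cv2.imread("pics/top0.png"); m=ctrl.camera_model("top"); h=cv2.cvtColor(im,cv2.COLOR_BGR2HSV)
s=cv2.imread("pics/side0.png"); hs=cv2.cvtColor(s,cv2.COLOR_BGR2HSV)
print("hsv",h[246,198],h[196,389],h[151,309],h[256,342],h[290,244],hs[149,285],hs[211,305])
for n,l,r,k in (("narrow",(165+97/5,160+63/5),(165+267/5,160+47/5),(198,246.4)),("wide",(348+107/5,115+45/5),(348+348/5,115+77/5),(389.2,196.4))):
    L,Rr=ray(m,l,.074),ray(m,r,.074); y=(L-Rr)[:2]; W=np.hypot(*y); y/=W; x=np.array([y[1],-y[0]]); c=(L+Rr)[:2]/2
    o=c-.086*x; print(n,"width",W.round(4),"origin",o.round(3),"yaw",np.degrees(np.arctan2(x[1],x[0])).round(1))
    for z in (.114,.144):
        p=ray(m,k,z)[:2]-o; print("knob world",ray(m,k,z).round(3),"rack",(p@x).round(3),(p@y).round(3))
E
```

```text
hsv [  2 181 207] [  3 160 206] [116 123 156] [117 108 166] [117 114 156] [  1 182 210] [  1 165 238]
narrow width 0.0784 origin [0.521 0.385] yaw 5.5
knob world [0.434 0.384 0.114] rack -0.087 0.007
knob world [0.434 0.375 0.144] rack -0.088 -0.002
wide width 0.1142 origin [ 0.626 -0.042] yaw -7.7
knob world [ 0.542 -0.032  0.114] rack -0.085 -0.002
knob world [ 0.538 -0.026  0.144] rack -0.089 0.003
```

```bash
sed -i 's/"blue":\[(108,140,50)/"blue":[(112,85,50)/; s/"red":\[(0,190,120)/"red":[(0,140,120)/' h.py; python3 - <<'E'
from h import *
im=cv2.imread("pics/top0.png"); m=ctrl.camera_model("top")
for b in bars(im,m): print("bar",np.round(b[:5],3),b[5].round())
for c in blobs(mask(im,"red"),30): print(c[:,0].mean(0),cv2.contourArea(c))
st=ctrl.state(); print(st["ee_pos"],R.from_rotvec(st["ee_rot"]).as_matrix().round(2))
E
```

```text
bar [  0.331   0.3    25.492  97.313 -79.658] [244. 290.]
bar [ 0.406  0.193 23.56  61.959 89.894] [289. 258.]
bar [4.1100e-01 6.9000e-02 2.6245e+01 9.6642e+01 8.6116e+01] [341. 256.]
bar [  0.536   0.167  26.773  63.03  -78.62 ] [300. 204.]
bar [ 0.669  0.146 28.179 97.564 76.257] [309. 150.]
[197.44186047 245.8372093 ] 174.5
[ 97.74157303 255.25842697] 125.5
[388.8 196. ] 150.0
[ 0.2794201  -0.55871965  0.23072889] [[ 0.89  0.45 -0.  ]
 [ 0.45 -0.89  0.  ]
 [-0.   -0.   -1.  ]]
```

```bash
cat >> h.py <<'E'
RK={"wide":(np.array([.626,-.042]),-7.7),"narrow":(np.array([.521,.385]),5.5)}
def rackpt(n,x,y=0,z=0):
    o,a=RK[n]; return np.r_[o+R.from_euler("z",a,degrees=True).as_matrix()[:2,:2]@[x,y],z]
def go(pos,yaw,pitch=0,flip=False):
    """tool shift and turn (fractions) to reach pos, closing axis at yaw deg, raised by pitch deg at its yaw end"""
    st=ctrl.state(); R0=R.from_rotvec(st["ee_rot"]); d=R0.inv().apply(np.array(pos)-st["ee_pos"])/.3
    a,p=np.radians([yaw,pitch]); Y=np.array([np.cos(a)*np.cos(p),np.sin(a)*np.cos(p),np.sin(p)])
    N=np.array([-np.cos(a)*np.sin(p),-np.sin(a)*np.sin(p),np.cos(p)])
    c=[]
    for s in (1,-1):
        c.append((R0.inv()*R.from_matrix(np.c_[np.cross(s*Y,-N),s*Y,-N])).as_rotvec()/np.radians(60))
    c.sort(key=np.linalg.norm)
    print("at",st["ee_pos"].round(4),"t",round(st["t"],1),"q7",st["q"][6].round(2),"| shift",d.round(3),"turn",c[0].round(3),"alt",c[1].round(3))
E
python3 - <<'E'
from h import *
go([.28,-.559,.40],-7.7)
go(rackpt("wide",-.087,0,.2),-7.7)
E
```

```text
at [ 0.2794 -0.5587  0.2307] t 0.1 q7 -0.05 | shift [ 0.001  0.001 -0.564] turn [-0.001 -0.    -0.929] alt [-0.000e+00  1.000e-03  2.071e+00]
at [ 0.2794 -0.5587  0.2307] t 0.1 q7 -0.05 | shift [ 1.564 -1.187  0.104] turn [-0.001 -0.    -0.929] alt [-0.000e+00  1.000e-03  2.071e+00]
```

```bash
python3 -m pendant '[{"claw":-1,"z":-0.5},{"claw":-1,"z":-0.5},{"claw":-1,"z":-0.5},{"claw":-1,"x":0.9,"y":-0.7,"z":-0.5,"wz":-0.93},{"claw":-1,"x":0.9,"y":-0.7,"z":-0.5,"wz":-0.93},{"claw":-1,"x":0.9,"y":-0.7,"z":-0.5,"wz":-0.93},{"claw":-1,"x":0.9,"y":-0.7,"z":-0.5,"wz":-0.93},{"claw":-1,"x":0.9,"y":-0.7,"z":-0.5,"wz":-0.93},{"claw":-1,"x":0.9,"y":-0.7,"z":-0.5,"wz":-0.93},{"claw":-1,"x":0.9,"y":-0.7,"z":-0.5,"wz":-0.93},{"claw":-1,"x":0.9,"y":-0.7,"z":-0.5,"wz":-0.93},{"claw":-1,"x":0.9,"y":-0.7,"z":-0.5,"wz":-0.93}]'; python3 -c "
from h import *
go(rackpt('wide',-.087,0,.2),-7.7)"
```

```text
at [ 0.2794 -0.5587  0.2307] t 0.1 q7 -0.05 | shift [ 1.564 -1.187  0.104] turn [-0.001 -0.    -0.929] alt [-0.000e+00  1.000e-03  2.071e+00]invalid input
```

```bash
python3 -m pendant '[{"claw":-1,"x":0,"y":0,"z":-0.5,"wx":0,"wy":0,"wz":0},{"claw":-1,"x":0,"y":0,"z":-0.5,"wx":0,"wy":0,"wz":0},{"claw":-1,"x":0,"y":0,"z":-0.5,"wx":0,"wy":0,"wz":0}]'; python3 -c "
from h import *
go(rackpt('wide',-.087,0,.2),-7.7)"
```

```text
t: 0.4
ee_pos: [0.2793, -0.5586, 0.3828]
ee_rot: [-3.057, -0.722, 0.001]
ft_force: [0.2, -0.5, 0.4]
width: 0.0443
gripper_force: 0.0
at [ 0.2793 -0.5586  0.3828] t 0.4 q7 -0.05 | shift [ 1.564 -1.186  0.611] turn [-0.001 -0.    -0.929] alt [-0.000e+00  1.000e-03  2.071e+00]
```

```bash
python3 -m pendant '[{"claw":-1,"x":0.9,"y":-0.7,"z":0,"wx":0,"wy":0,"wz":-0.93},{"claw":-1,"x":0.9,"y":-0.7,"z":0,"wx":0,"wy":0,"wz":-0.93},{"claw":-1,"x":0.9,"y":-0.7,"z":0,"wx":0,"wy":0,"wz":-0.93},{"claw":-1,"x":0.9,"y":-0.7,"z":0,"wx":0,"wy":0,"wz":-0.93},{"claw":-1,"x":0.9,"y":-0.7,"z":0,"wx":0,"wy":0,"wz":-0.93},{"claw":-1,"x":0.9,"y":-0.7,"z":0,"wx":0,"wy":0,"wz":-0.93},{"claw":-1,"x":0.9,"y":-0.7,"z":0,"wx":0,"wy":0,"wz":-0.93},{"claw":-1,"x":0.9,"y":-0.7,"z":0,"wx":0,"wy":0,"wz":-0.93},{"claw":-1,"x":0.9,"y":-0.7,"z":0,"wx":0,"wy":0,"wz":-0.93},{"claw":-1,"x":0.9,"y":-0.7,"z":0,"wx":0,"wy":0,"wz":-0.93}]'; python3 -c "
from h import *
go(rackpt('wide',-.087,0,.2),-7.7)"
```

```text
t: 1.4
ee_pos: [0.4266, -0.2512, 0.3811]
ee_rot: [-2.366, -2.066, 0.001]
ft_force: [0.5, 0.4, -0.3]
width: -0.0002
gripper_force: 0.0
at [ 0.4266 -0.2512  0.3811] t 1.4 q7 0.31 | shift [0.78  0.275 0.603] turn [-0.001 -0.    -0.001] alt [-0.000e+00  1.000e-03  2.999e+00]
```

```bash
python3 -m pendant '[{"claw":-1,"x":0.78,"y":0.275,"z":0,"wx":0,"wy":0,"wz":0},{"claw":-1,"x":0.78,"y":0.275,"z":0,"wx":0,"wy":0,"wz":0},{"claw":-1,"x":0.78,"y":0.275,"z":0,"wx":0,"wy":0,"wz":0},{"claw":-1,"x":0.78,"y":0.275,"z":0,"wx":0,"wy":0,"wz":0},{"claw":-1,"x":0.78,"y":0.275,"z":0,"wx":0,"wy":0,"wz":0},{"claw":-1,"x":0.78,"y":0.275,"z":0.5,"wx":0,"wy":0,"wz":0},{"claw":-1,"x":0.78,"y":0.275,"z":0.5,"wx":0,"wy":0,"wz":0},{"claw":-1,"x":0.78,"y":0.275,"z":0.5,"wx":0,"wy":0,"wz":0},{"claw":-1,"x":0.78,"y":0.275,"z":0.5,"wx":0,"wy":0,"wz":0},{"claw":-1,"x":0.78,"y":0.275,"z":0.5,"wx":0,"wy":0,"wz":0}]'; python3 -c "
from h import *
cv2.imwrite('pics/w1.png',ctrl.snapshot('wrist'))
m=ctrl.camera_model('wrist');print(m['pose'].round(3))
go(rackpt('wide',-.087,0,.114),-7.7)"
```

```text
t: 2.4
ee_pos: [0.5403, -0.0301, 0.2323]
ee_rot: [-2.365, -2.067, 0.0]
ft_force: [0.3, -0.0, 0.3]
width: -0.0002
gripper_force: 0.0
[[ 0.991 -0.127 -0.042  0.551]
 [-0.133 -0.939 -0.316  0.052]
 [ 0.001  0.319 -0.948  0.375]
 [ 0.     0.     0.     1.   ]]
at [ 0.541  -0.0299  0.2335] t 2.5 q7 -0.29 | shift [-0.002 -0.005  0.398] turn [ 0.002 -0.     0.   ] alt [ 0.     0.003 -3.   ]
```

View pics/w1.png

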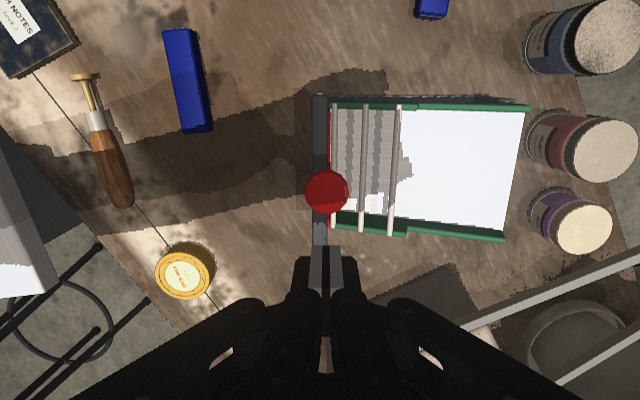

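```bash
python3 -c "
from h import *
m=ctrl.camera_model('wrist'); im=cv2.imread('pics/w1.png')
for c in blobs(mask(im,'red'),300):
    p,r=cv2.minEnclosingCircle(c); print(p,r,[ray(m,p,z).round(3) for z in(.114,.144)])
c=max(blobs(cv2.inRange(im,(200,200,200),(255,255,255))[:,:560],2000),key=cv2.contourArea)
q=cv2.approxPolyDP(c,8,True)[:,0]; print([(tuple(p),ray(m,p,.074).round(3)) for p in q])
print(rackpt('wide',.086,.057),rackpt('wide',.086,-.057))
"
```

```text
[((np.int32(402), np.int32(111)), array([0.615, 0.02 , 0.074])), ((np.int32(414), np.int32(174)), array([ 0.623, -0.039,  0.074])), ((np.int32(397), np.int32(183)), array([ 0.606, -0.045,  0.074])), ((np.int32(394), np.int32(215)), array([ 0.601, -0.077,  0.074])), ((np.int32(502), np.int32(230)), array([ 0.706, -0.108,  0.074])), ((np.int32(524), np.int32(113)), array([0.721, 0.004, 0.074]))]
[0.71886177 0.00296323 0.        ] [ 0.70358734 -0.11000885  0.        ]
```

```bash
python3 -m pendant '[{"claw":-1,"x":0,"y":0,"z":0.2,"wx":0,"wy":0,"wz":0},{"claw":-1,"x":0,"y":0,"z":0.27,"wx":0,"wy":0,"wz":0},{"claw":-1,"x":0,"y":0,"z":0.32,"wx":0,"wy":0,"wz":0},{"claw":-1,"x":0,"y":0,"z":0.35,"wx":0,"wy":0,"wz":0},{"claw":-1,"x":0,"y":0,"z":0.37,"wx":0,"wy":0,"wz":0},{"claw":-1,"x":0,"y":0,"z":0.385,"wx":0,"wy":0,"wz":0},{"claw":-1,"x":0,"y":0,"z":0.395,"wx":0,"wy":0,"wz":0},{"claw":-1,"x":0,"y":0,"z":0.4,"wx":0,"wy":0,"wz":0},{"claw":-1,"x":0,"y":0,"z":0.4,"wx":0,"wy":0,"wz":0}]'
```

```text
t: 3.35
ee_pos: [0.5411, -0.0296, 0.1133]
ee_rot: [2.363, 2.067, 0.002]
ft_force: [-6.4, -3.1, 25.0]
width: -0.0001
gripper_force: 12.4
```

```bash
python3 -c "
from h import *
go(rackpt('narrow',-.087,0,.2),-7.7)
go(rackpt('narrow',-.087,0,.2),5.5)"
```

```text
at [ 0.5411 -0.0296  0.1133] t 3.4 q7 -0.37 | shift [ 1.295 -0.532 -0.291] turn [0.003 0.001 0.001] alt [-1.000e-03  4.000e-03 -2.999e+00]
at [ 0.5411 -0.0296  0.1133] t 3.4 q7 -0.37 | shift [ 1.295 -0.532 -0.291] turn [ 0.003  0.001 -0.219] alt [ 1.000e-03 -4.000e-03  2.781e+00]
```

```bash
python3 -m pendant '[{"claw":-1,"x":0,"y":0,"z":-0.3,"wx":0,"wy":0,"wz":0},{"claw":-1,"x":0,"y":0,"z":-0.3,"wx":0,"wy":0,"wz":0},{"claw":-1,"x":1,"y":-0.41,"z":-0.3,"wx":0,"wy":0,"wz":0},{"claw":-1,"x":1,"y":-0.41,"z":-0.3,"wx":0,"wy":0,"wz":0},{"claw":-1,"x":1,"y":-0.41,"z":-0.3,"wx":0,"wy":0,"wz":0},{"claw":-1,"x":1,"y":-0.41,"z":-0.3,"wx":0,"wy":0,"wz":0},{"claw":-1,"x":1,"y":-0.41,"z":-0.3,"wx":0,"wy":0,"wz":0},{"claw":-1,"x":1,"y":-0.41,"z":-0.3,"wx":0,"wy":0,"wz":0},{"claw":-1,"x":1,"y":-0.41,"z":-0.3,"wx":0,"wy":0,"wz":0},{"claw":-1,"x":1,"y":-0.41,"z":-0.3,"wx":0,"wy":0,"wz":0}]';  python3 -m pendant '[{"claw":-1,"x":0.295,"y":-0.12,"z":0,"wx":0,"wy":0,"wz":0},{"claw":-1,"x":0.295,"y":-0.12,"z":0,"wx":0,"wy":0,"wz":0},{"claw":-1,"x":0.295,"y":-0.12,"z":0,"wx":0,"wy":0,"wz":0},{"claw":-1,"x":0.295,"y":-0.12,"z":0,"wx":0,"wy":0,"wz":0}]'; python3 -c "
from h import *
go(rackpt('narrow',-.087,0,.1133),-7.7)
im=ctrl.snapshot('top');cv2.imwrite('pics/top1.png',im);m=ctrl.camera_model('top')
for b in bars(im,m): print(np.round(b[:5],3))
c=min(blobs(mask(im,'red'),50),key=lambda c:np.hypot(*(c[:,0].mean(0)-[389,196])))
p=cv2.minEnclosingCircle(c)[0]; print(p,ray(m,p,.114),rackpt('wide',-.087))"
```

```text
t: 4.35
ee_pos: [0.4562, 0.2884, 0.2019]
ee_rot: [-2.358, -2.074, -0.002]
ft_force: [-0.2, 0.6, 0.0]
width: -0.0001
gripper_force: 0.0
t: 4.75
ee_pos: [0.4337, 0.3773, 0.2014]
ee_rot: [-2.363, -2.07, -0.0]
ft_force: [0.7, -0.7, -0.4]
width: 0.0002
gripper_force: 0.0
at [0.4337 0.3773 0.2014] t 4.8 q7 -1.15 | shift [-0.002  0.003  0.294] turn [-0.    -0.     0.003] alt [ 0.    -0.    -2.997]
[  0.333   0.287  26.009  72.586 -80.406]
[ 0.406  0.193 23.56  62.004 89.894]
[4.1100e-01 7.0000e-02 2.6402e+01 9.6797e+01 8.6116e+01]
[  0.536   0.167  27.252  63.03  -78.62 ]
[ 0.669  0.146 27.97  97.589 76.517]
(387.0, 197.5) [ 0.5397614  -0.02698792  0.114     ] [ 0.53978446 -0.0303432   0.        ]
```

```bash
python3 -m pendant '[{"claw":-1,"x":0,"y":0,"z":0.12,"wx":0,"wy":0,"wz":0},{"claw":-1,"x":0,"y":0,"z":0.17,"wx":0,"wy":0,"wz":0},{"claw":-1,"x":0,"y":0,"z":0.22,"wx":0,"wy":0,"wz":0},{"claw":-1,"x":0,"y":0,"z":0.25,"wx":0,"wy":0,"wz":0},{"claw":-1,"x":0,"y":0,"z":0.27,"wx":0,"wy":0,"wz":0},{"claw":-1,"x":0,"y":0,"z":0.28,"wx":0,"wy":0,"wz":0},{"claw":-1,"x":0,"y":0,"z":0.288,"wx":0,"wy":0,"wz":0},{"claw":-1,"x":0,"y":0,"z":0.294,"wx":0,"wy":0,"wz":0},{"claw":-1,"x":0,"y":0,"z":0.294,"wx":0,"wy":0,"wz":0},{"claw":-1,"x":0,"y":0,"z":0.294,"wx":0,"wy":0,"wz":0}]'
python3 -c "
from h import *
go([.333,.298,.2],10)
go([.333,.298,.003],10)"
```

```text
t: 5.8
ee_pos: [0.4341, 0.377, 0.1137]
ee_rot: [2.364, 2.069, 0.001]
ft_force: [-0.2, -2.8, 5.9]
width: 0.0002
gripper_force: 3.2
at [0.4341 0.377  0.1137] t 5.8 q7 -1.22 | shift [-0.305 -0.299 -0.288] turn [ 0.001 -0.    -0.294] alt [-0.000e+00 -1.000e-03  2.706e+00]
at [0.4341 0.377  0.1137] t 5.8 q7 -1.22 | shift [-0.306 -0.299  0.369] turn [ 0.001 -0.    -0.294] alt [-0.000e+00 -1.000e-03  2.706e+00]
```

```bash
python3 -m pendant '[{"claw":-1,"x":0,"y":0,"z":0.007,"wx":0,"wy":0,"wz":0},{"claw":-1,"x":0,"y":0,"z":0.007,"wx":0,"wy":0,"wz":0},{"claw":-1,"x":0,"y":0,"z":0.007,"wx":0,"wy":0,"wz":0}]'
python3 -m pendant '[{"claw":-1,"x":0,"y":0,"z":-0.3,"wx":0,"wy":0,"wz":0},{"claw":0.4,"x":0,"y":0,"z":-0.3,"wx":0,"wy":0,"wz":0},{"claw":0.4,"x":-0.305,"y":-0.3,"z":-0.29,"wx":0,"wy":0,"wz":-0.295},{"claw":0.4,"x":-0.305,"y":-0.3,"z":-0.29,"wx":0,"wy":0,"wz":-0.295},{"claw":0.4,"x":-0.305,"y":-0.3,"z":-0.29,"wx":0,"wy":0,"wz":-0.295},{"claw":0.4,"x":-0.305,"y":-0.3,"z":-0.29,"wx":0,"wy":0,"wz":-0.295},{"claw":0.4,"x":-0.305,"y":-0.3,"z":-0.29,"wx":0,"wy":0,"wz":-0.295}]'
python3 -c "
from h import *
im=ctrl.snapshot('wrist');cv2.imwrite('pics/w2.png',im);m=ctrl.camera_model('wrist')
for b in bars(im,m,800): print(np.round(b[:5],3),b[5])
go([.331,.300,.003],10)"
```

```text
t: 6.1
ee_pos: [0.4345, 0.3771, 0.1131]
ee_rot: [2.364, 2.068, 0.003]
ft_force: [-7.9, -11.8, 35.0]
width: -0.0
gripper_force: 17.7
t: 6.8
ee_pos: [0.3329, 0.2981, 0.1986]
ee_rot: [2.018, 2.407, 0.002]
ft_force: [-0.2, 0.1, 1.1]
width: 0.06
gripper_force: 0.0
[ 0.411  0.097 27.461 77.934 87.122] [360.0647482 344.4028777]
[ 0.663  0.161 40.261 90.183 76.485] [590.2125 329.1375]
[ 0.405  0.201 27.121 70.675 89.656] [375.22368421 268.51315789]
[  0.33    0.304  26.567  98.953 -79.448] [323.55510204 163.36734694]
at [0.3331 0.2985 0.1985] t 6.8 q7 -0.79 | shift [ 0.006 -0.007  0.652] turn [ 0.001 -0.001  0.001] alt [ 1.000e-03  2.000e-03 -2.999e+00]
```

View pics/w2.png

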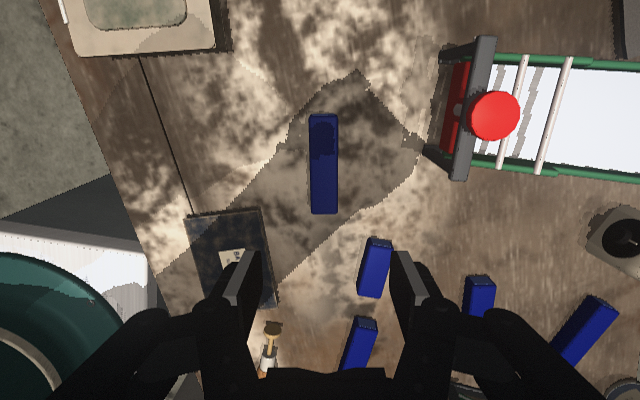

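```bash
python3 -m pendant '[{"claw":0.4,"x":0.012,"y":-0.009,"z":0.5,"wx":0,"wy":0,"wz":0},{"claw":0.4,"x":0.012,"y":-0.009,"z":0.5,"wx":0,"wy":0,"wz":0},{"claw":0.4,"x":0.012,"y":-0.009,"z":0.5,"wx":0,"wy":0,"wz":0},{"claw":0.4,"x":0.012,"y":-0.009,"z":0.655,"wx":0,"wy":0,"wz":0},{"claw":0.4,"x":0.012,"y":-0.009,"z":0.655,"wx":0,"wy":0,"wz":0},{"claw":-1,"x":0.012,"y":-0.009,"z":0.655,"wx":0,"wy":0,"wz":0},{"claw":-1,"x":0.012,"y":-0.009,"z":0.655,"wx":0,"wy":0,"wz":0},{"claw":-1,"x":0.012,"y":-0.009,"z":0.655,"wx":0,"wy":0,"wz":0},{"claw":-1,"x":0.012,"y":-0.009,"z":0.655,"wx":0,"wy":0,"wz":0},{"claw":-1,"x":0.012,"y":-0.009,"z":0.655,"wx":0,"wy":0,"wz":0},{"claw":-1,"x":0.012,"y":-0.009,"z":0,"wx":0,"wy":0,"wz":0},{"claw":-1,"x":0.012,"y":-0.009,"z":0,"wx":0,"wy":0,"wz":0}]' 70
python3 -m pendant '[{"claw":-1,"x":0,"y":0,"z":-0.35,"wx":0,"wy":0,"wz":0},{"claw":-1,"x":0,"y":0,"z":-0.35,"wx":0,"wy":0,"wz":0},{"claw":-1,"x":0,"y":0,"z":-0.35,"wx":0,"wy":0,"wz":0}]'
python3 -c "
from h import *
go(rackpt('wide',.043,0,.18),-7.7,0)
go(rackpt('wide',.043,0,.18),-7.7,18)"
```

```text
t: 8.05
ee_pos: [0.3281, 0.3008, 0.102]
ee_rot: [-2.015, -2.407, 0.005]
ft_force: [1.6, 0.1, -0.9]
width: 0.0268
gripper_force: 69.8
t: 8.35
ee_pos: [0.3308, 0.3027, 0.2116]
ee_rot: [2.016, 2.405, 0.011]
ft_force: [0.8, -0.1, -3.2]
width: 0.0263
gripper_force: 70.1
at [0.3308 0.3027 0.2116] t 8.3 q7 -0.8 | shift [-1.347  0.904  0.109] turn [ 0.007 -0.003  0.296] alt [ 0.004  0.009 -2.704]
at [0.3308 0.3027 0.2116] t 8.3 q7 -0.8 | shift [-1.347  0.904  0.109] turn [-0.291 -0.05   0.293] alt [ 0.071 -0.414 -2.675]
```

```bash
python3 -m pendant '[{"claw":-1,"x":-1,"y":0.67,"z":-0.1,"wx":-0.29,"wy":-0.05,"wz":0.293},{"claw":-1,"x":-1,"y":0.67,"z":-0.1,"wx":-0.29,"wy":-0.05,"wz":0.293},{"claw":-1,"x":-1,"y":0.67,"z":-0.1,"wx":-0.29,"wy":-0.05,"wz":0.293},{"claw":-1,"x":-1,"y":0.67,"z":-0.1,"wx":-0.29,"wy":-0.05,"wz":0.293},{"claw":-1,"x":-1,"y":0.67,"z":-0.1,"wx":-0.29,"wy":-0.05,"wz":0.293},{"claw":-1,"x":-1,"y":0.67,"z":-0.1,"wx":-0.29,"wy":-0.05,"wz":0.293},{"claw":-1,"x":-1,"y":0.67,"z":-0.1,"wx":-0.29,"wy":-0.05,"wz":0.293},{"claw":-1,"x":-1,"y":0.67,"z":-0.1,"wx":-0.29,"wy":-0.05,"wz":0.293},{"claw":-1,"x":-1,"y":0.67,"z":-0.1,"wx":-0.29,"wy":-0.05,"wz":0.293}]'
cat >> h.py <<'E'
def drop(n,h=.006,s=.130):
    """TCP over the bed, h along its normal, s up the slope from the foot"""
    a=np.radians(18); x=-.085+s*np.cos(a)-h*np.sin(a); go(rackpt(n,x,0,.018+s*np.sin(a)+h*np.cos(a)),RK[n][1],18)
E
python3 -c "
from h import *
drop('wide',.1); drop('wide')"
```

```text
t: 9.25
ee_pos: [0.5803, 0.0388, 0.2357]
ee_rot: [2.182, 1.902, 0.288]
ft_force: [-0.6, -0.0, -1.6]
width: 0.0263
gripper_force: 69.9
at [0.5803 0.0388 0.2357] t 9.2 q7 -0.56 | shift [-0.244  0.121  0.327] turn [-0.008  0.005 -0.002] alt [0.008 0.013 2.998]
at [0.5803 0.0388 0.2357] t 9.2 q7 -0.56 | shift [-0.243  0.123  0.641] turn [-0.008  0.005 -0.002] alt [0.008 0.013 2.998]
```

```bash
python3 -m pendant '[{"claw":-1,"x":-0.243,"y":0.122,"z":0.327,"wx":-0.008,"wy":0.005,"wz":0},{"claw":-1,"x":-0.243,"y":0.122,"z":0.327,"wx":-0.008,"wy":0.005,"wz":0},{"claw":-1,"x":-0.243,"y":0.122,"z":0.327,"wx":-0.008,"wy":0.005,"wz":0},{"claw":-1,"x":-0.243,"y":0.122,"z":0.327,"wx":-0.008,"wy":0.005,"wz":0}]'
python3 -c "
from h import *
cv2.imwrite('pics/w3.png',ctrl.snapshot('wrist'))
drop('wide')"
```

```text
t: 9.65
ee_pos: [0.6327, -0.0422, 0.1509]
ee_rot: [2.179, 1.903, 0.298]
ft_force: [-0.4, 0.5, -1.0]
width: 0.0267
gripper_force: 69.9
at [ 0.6328 -0.0402  0.1525] t 9.7 q7 -0.49 | shift [-0.009  0.005  0.312] turn [-0.002 -0.001  0.001] alt [ 1.000e-03 -3.000e-03 -2.999e+00]
```

View pics/w3.png

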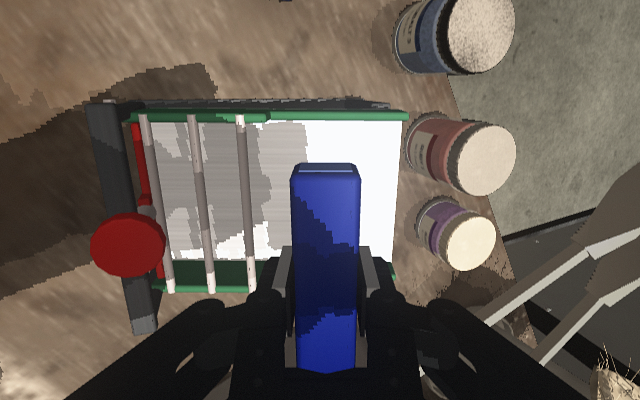

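```bash
python3 -m pendant '[{"claw":-1,"x":-0.005,"y":0.005,"z":0.15,"wx":0,"wy":0,"wz":0},{"claw":-1,"x":-0.005,"y":0.005,"z":0.26,"wx":0,"wy":0,"wz":0},{"claw":-1,"x":-0.005,"y":0.005,"z":0.31,"wx":0,"wy":0,"wz":0},{"claw":-1,"x":-0.005,"y":0.005,"z":0.312,"wx":0,"wy":0,"wz":0},{"claw":-0.05,"x":-0.005,"y":0.005,"z":0.312,"wx":0,"wy":0,"wz":0},{"claw":-0.05,"x":-0.005,"y":0.005,"z":0.312,"wx":0,"wy":0,"wz":0},{"claw":-0.05,"x":-0.005,"y":0.005,"z":0.312,"wx":0,"wy":0,"wz":0},{"claw":-0.05,"x":-0.005,"y":0.005,"z":0.28,"wx":0,"wy":0,"wz":0},{"claw":-0.05,"x":-0.005,"y":0.005,"z":0.2,"wx":0,"wy":0,"wz":0},{"claw":-0.05,"x":-0.005,"y":0.005,"z":0.05,"wx":0,"wy":0,"wz":0},{"claw":-0.05,"x":-0.005,"y":0.005,"z":0,"wx":0,"wy":0,"wz":0}]'
python3 -c "
from h import *
cv2.imwrite('pics/w4.png',ctrl.snapshot('wrist'))
print(ctrl.state()['ft_force'])
go([.411,.0695,.2],-4); go([.411,.0695,.002],-4)"
```

```text
t: 10.8
ee_pos: [0.6354, -0.0417, 0.1595]
ee_rot: [2.17, 1.901, 0.306]
ft_force: [0.5, 0.1, 0.3]
width: 0.0409
gripper_force: 0.0
[1.27843221 0.14197112 3.98035748]
at [ 0.6357 -0.0418  0.1604] t 10.8 q7 -0.48 | shift [ 0.269 -0.709 -0.375] turn [ 0.307  0.01  -0.059] alt [ 0.015 -0.47   2.903]
at [ 0.6357 -0.0418  0.1604] t 10.8 q7 -0.48 | shift [ 0.269 -0.918  0.251] turn [ 0.307  0.01  -0.059] alt [ 0.015 -0.47   2.903]
```

View pics/w4.png

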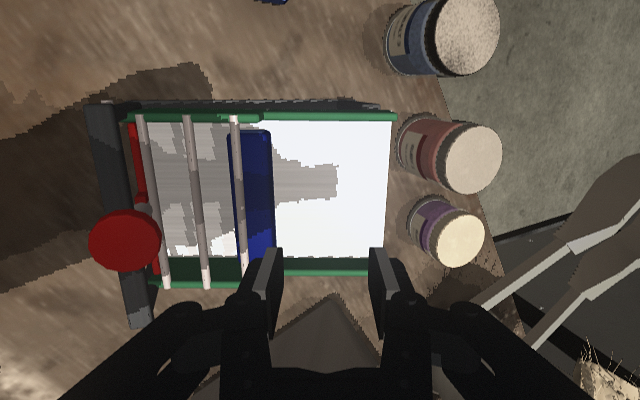

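```bash
python3 -m pendant '[{"claw":0.2,"x":0,"y":0,"z":-0.3,"wx":0,"wy":0,"wz":0},{"claw":0.3,"x":0,"y":0,"z":-0.3,"wx":0,"wy":0,"wz":0},{"claw":0.4,"x":0.269,"y":-0.709,"z":-0.375,"wx":0.307,"wy":0.01,"wz":-0.059},{"claw":0.4,"x":0.269,"y":-0.709,"z":-0.375,"wx":0.307,"wy":0.01,"wz":-0.059},{"claw":0.4,"x":0.269,"y":-0.709,"z":-0.375,"wx":0.307,"wy":0.01,"wz":-0.059},{"claw":0.4,"x":0.269,"y":-0.709,"z":-0.375,"wx":0.307,"wy":0.01,"wz":-0.059},{"claw":0.4,"x":0.269,"y":-0.709,"z":-0.375,"wx":0.307,"wy":0.01,"wz":-0.059},{"claw":0.4,"x":0.269,"y":-0.709,"z":-0.375,"wx":0.307,"wy":0.01,"wz":-0.059},{"claw":0.4,"x":0.269,"y":-0.709,"z":-0.375,"wx":0.307,"wy":0.01,"wz":-0.059}]'
python3 -c "
from h import *
m=ctrl.camera_model('wrist');im=ctrl.snapshot('wrist')
for b in bars(im,m,800): print('w',np.round(b[:5],3),b[5])
m=ctrl.camera_model('top');im=ctrl.snapshot('top');cv2.imwrite('pics/top2.png',im)
for b in bars(im,m): print('t',np.round(b[:5],3))
go([.411,.0695,.002],-4)"
```

```text
t: 11.75
ee_pos: [0.4107, 0.0692, 0.1963]
ee_rot: [-2.295, -2.14, 0.005]
ft_force: [0.5, -0.3, 1.2]
width: 0.0598
gripper_force: 0.0
w [4.1000e-01 7.2000e-02 2.6101e+01 9.9839e+01 8.6828e+01] [326.48076923 165.94615385]
w [  0.535   0.169  27.095  63.822 -78.6  ] [461.1804878   50.84390244]
w [ 0.667  0.147 27.721 99.302 76.264] [611.68439716  65.24113475]
w [ 0.406  0.19  27.253 57.031 89.409] [311.82914573  34.26130653]
t [ 0.406  0.193 23.56  61.959 89.894]
t [  0.536   0.167  26.788  63.024 -78.673]
t [ 5.7000e-01 -1.1000e-02  1.7097e+01  5.0398e+01  8.1753e+01]
t [ 0.669  0.146 28.25  97.586 76.485]
at [0.4114 0.0689 0.1962] t 11.8 q7 -0.4 | shift [0.001 0.002 0.647] turn [-0.005 -0.001 -0.001] alt [-2.000e-03  8.000e-03  2.999e+00]
```

```bash
python3 -m pendant '[{"claw":0.4,"x":0.006,"y":-0.002,"z":0.5,"wx":-0.005,"wy":0,"wz":0},{"claw":0.4,"x":0.006,"y":-0.002,"z":0.5,"wx":-0.005,"wy":0,"wz":0},{"claw":0.4,"x":0.006,"y":-0.002,"z":0.5,"wx":-0.005,"wy":0,"wz":0},{"claw":0.4,"x":0.006,"y":-0.002,"z":0.645,"wx":-0.005,"wy":0,"wz":0},{"claw":0.4,"x":0.006,"y":-0.002,"z":0.645,"wx":-0.005,"wy":0,"wz":0},{"claw":-1,"x":0.006,"y":-0.002,"z":0.645,"wx":-0.005,"wy":0,"wz":0},{"claw":-1,"x":0.006,"y":-0.002,"z":0.645,"wx":-0.005,"wy":0,"wz":0},{"claw":-1,"x":0.006,"y":-0.002,"z":0.645,"wx":-0.005,"wy":0,"wz":0},{"claw":-1,"x":0.006,"y":-0.002,"z":0.645,"wx":-0.005,"wy":0,"wz":0},{"claw":-1,"x":0.006,"y":-0.002,"z":0.645,"wx":-0.005,"wy":0,"wz":0},{"claw":-1,"x":0.006,"y":-0.002,"z":0.3,"wx":-0.005,"wy":0,"wz":0},{"claw":-1,"x":0.006,"y":-0.002,"z":0,"wx":-0.005,"wy":0,"wz":0}]' 70
python3 -m pendant '[{"claw":-1,"x":0,"y":0,"z":-0.3,"wx":0,"wy":0,"wz":0},{"claw":-1,"x":0,"y":0,"z":-0.3,"wx":0,"wy":0,"wz":0},{"claw":-1,"x":0,"y":0,"z":-0.3,"wx":0,"wy":0,"wz":0}]'
python3 -c "
from h import *
drop('wide',.1)"
```

```text
t: 13.05
ee_pos: [0.4085, 0.0715, 0.1033]
ee_rot: [-2.294, -2.14, 0.003]
ft_force: [1.6, -1.5, -0.3]
width: 0.0263
gripper_force: 69.9
t: 13.35
ee_pos: [0.4119, 0.0712, 0.1973]
ee_rot: [2.295, 2.138, 0.008]
ft_force: [0.7, -1.1, -2.8]
width: 0.0266
gripper_force: 70.1
at [0.4119 0.0712 0.1973] t 13.3 q7 -0.42 | shift [-0.328  0.763  0.152] turn [-0.293 -0.01   0.06 ] alt [ 0.015 -0.449 -2.906]
```

```bash
python3 -m pendant '[{"claw":-1,"x":-0.328,"y":0.763,"z":-0.1,"wx":-0.293,"wy":-0.01,"wz":0.06},{"claw":-1,"x":-0.328,"y":0.763,"z":-0.1,"wx":-0.293,"wy":-0.01,"wz":0.06},{"claw":-1,"x":-0.328,"y":0.763,"z":-0.1,"wx":-0.293,"wy":-0.01,"wz":0.06},{"claw":-1,"x":-0.328,"y":0.763,"z":-0.1,"wx":-0.293,"wy":-0.01,"wz":0.06},{"claw":-1,"x":-0.328,"y":0.763,"z":-0.1,"wx":-0.293,"wy":-0.01,"wz":0.06},{"claw":-1,"x":-0.328,"y":0.763,"z":-0.1,"wx":-0.293,"wy":-0.01,"wz":0.06},{"claw":-1,"x":-0.328,"y":0.763,"z":0.15,"wx":-0.293,"wy":-0.01,"wz":0.06},{"claw":-1,"x":-0.328,"y":0.763,"z":0.15,"wx":-0.293,"wy":-0.01,"wz":0.06},{"claw":-1,"x":-0.328,"y":0.763,"z":0.15,"wx":-0.293,"wy":-0.01,"wz":0.06}]'
python3 -c "
from h import *
cv2.imwrite('pics/w5.png',ctrl.snapshot('wrist'))
drop('wide')"
```

```text
t: 14.25
ee_pos: [0.6288, -0.0431, 0.1433]
ee_rot: [2.184, 1.91, 0.289]
ft_force: [-0.1, -0.5, -0.9]
width: 0.0264
gripper_force: 70.0
at [ 0.6302 -0.0428  0.1459] t 14.3 q7 -0.53 | shift [0.001 0.022 0.293] turn [-0.011 -0.001  0.001] alt [ 1.000e-03 -1.700e-02 -2.999e+00]
```

View pics/w5.png

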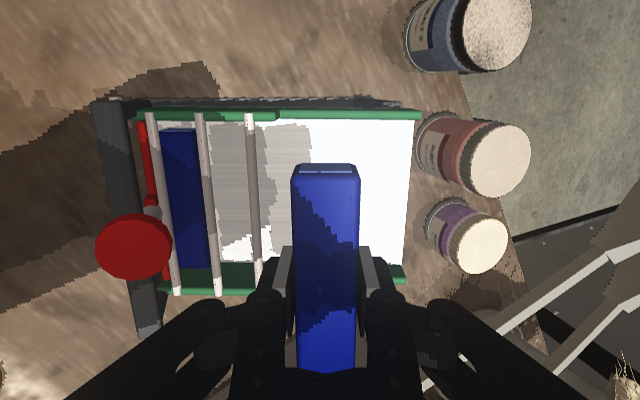

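```bash
python3 -m pendant '[{"claw":-1,"x":0.003,"y":0.022,"z":0.14,"wx":-0.011,"wy":0,"wz":0},{"claw":-1,"x":0.003,"y":0.022,"z":0.25,"wx":-0.011,"wy":0,"wz":0},{"claw":-1,"x":0.003,"y":0.022,"z":0.29,"wx":-0.011,"wy":0,"wz":0},{"claw":-1,"x":0.003,"y":0.022,"z":0.293,"wx":-0.011,"wy":0,"wz":0},{"claw":-0.05,"x":0.003,"y":0.022,"z":0.293,"wx":-0.011,"wy":0,"wz":0},{"claw":-0.05,"x":0.003,"y":0.022,"z":0.293,"wx":-0.011,"wy":0,"wz":0},{"claw":-0.05,"x":0.003,"y":0.022,"z":0.293,"wx":-0.011,"wy":0,"wz":0},{"claw":-0.05,"x":0.003,"y":0.022,"z":0.26,"wx":-0.011,"wy":0,"wz":0},{"claw":-0.05,"x":0.003,"y":0.022,"z":0.18,"wx":-0.011,"wy":0,"wz":0},{"claw":-0.05,"x":0.003,"y":0.022,"z":0.03,"wx":0,"wy":0,"wz":0},{"claw":-0.05,"x":0.003,"y":0.022,"z":-0.1,"wx":0,"wy":0,"wz":0},{"claw":-0.05,"x":0.003,"y":0.022,"z":-0.2,"wx":0,"wy":0,"wz":0}]'
python3 -c "
from h import *
m=ctrl.camera_model('wrist');im=ctrl.snapshot('wrist');cv2.imwrite('pics/w6.png',im)
m=ctrl.camera_model('top')
go([.669,.146,.2],-13.6)"
```

```text
t: 15.5
ee_pos: [0.6191, -0.0402, 0.2095]
ee_rot: [2.179, 1.907, 0.296]
ft_force: [-0.4, -0.1, 0.4]
width: 0.0404
gripper_force: 0.0
at [ 0.6198 -0.0398  0.2136] t 15.6 q7 -0.45 | shift [0.635 0.063 0.068] turn [ 0.298 -0.015  0.099] alt [ 0.023  0.451 -2.866]
```

```bash
python3 -m pendant '[{"claw":0.4,"x":0.635,"y":0.063,"z":0.068,"wx":0.298,"wy":-0.015,"wz":0.1},{"claw":0.4,"x":0.635,"y":0.063,"z":0.068,"wx":0.298,"wy":-0.015,"wz":0.1},{"claw":0.4,"x":0.635,"y":0.063,"z":0.068,"wx":0.298,"wy":-0.015,"wz":0.1},{"claw":0.4,"x":0.635,"y":0.063,"z":0.068,"wx":0.298,"wy":-0.015,"wz":0.1},{"claw":0.4,"x":0.635,"y":0.063,"z":0.068,"wx":0.298,"wy":-0.015,"wz":0.1},{"claw":0.4,"x":0.635,"y":0.063,"z":0.068,"wx":0.298,"wy":-0.015,"wz":0.1},{"claw":0.4,"x":0.635,"y":0.063,"z":0.068,"wx":0.298,"wy":-0.015,"wz":0.1}]'
python3 -c "
from h import *
m=ctrl.camera_model('wrist');im=ctrl.snapshot('wrist');cv2.imwrite('pics/w7.png',im)
for b in bars(im,m,800): print('w',np.round(b[:5],3),b[5])
m=ctrl.camera_model('top');im=ctrl.snapshot('top');cv2.imwrite('pics/top3.png',im)
for b in bars(im,m): print('t',np.round(b[:5],3))
go([.668,.1465,.002],-13.7)"
```

```text
t: 16.25
ee_pos: [0.6688, 0.1439, 0.193]
ee_rot: [-2.468, -1.937, 0.006]
ft_force: [-0.5, -0.8, -0.9]
width: 0.0598
gripper_force: 0.0
w [ 5.7600e-01 -4.6000e-02  2.2640e+01  7.0314e+01  8.1930e+01] [287.78125  344.578125]
w [ 5.4700e-01 -4.4000e-02  2.0917e+01  8.7658e+01  8.1980e+01] [262.95714286 346.65      ]
w [ 0.411  0.195 33.124 64.29  89.327] [ 60.47807018 180.94298246]
w [  0.537   0.169  27.954  64.883 -78.975] [189.70253165 177.58227848]
w [ 0.67   0.149 27.299 99.52  76.493] [327.77108434 165.27309237]
t [ 0.406  0.193 23.56  61.959 89.894]
t [  0.536   0.167  26.785  63.088 -78.62 ]
t [ 0.67   0.151 28.06  88.089 75.707]
at [0.669  0.1435 0.1931] t 16.4 q7 -0.76 | shift [ 0.009 -0.002  0.637] turn [-0.006  0.    -0.002] alt [0.    0.009 2.998]
```

```bash
python3 -m pendant '[{"claw":0.4,"x":0.013,"y":0.001,"z":0.5,"wx":-0.006,"wy":0,"wz":0},{"claw":0.4,"x":0.013,"y":0.001,"z":0.5,"wx":-0.006,"wy":0,"wz":0},{"claw":0.4,"x":0.013,"y":0.001,"z":0.5,"wx":-0.006,"wy":0,"wz":0},{"claw":0.4,"x":0.013,"y":0.001,"z":0.635,"wx":-0.006,"wy":0,"wz":0},{"claw":0.4,"x":0.013,"y":0.001,"z":0.635,"wx":-0.006,"wy":0,"wz":0},{"claw":-1,"x":0.013,"y":0.001,"z":0.635,"wx":-0.006,"wy":0,"wz":0},{"claw":-1,"x":0.013,"y":0.001,"z":0.635,"wx":-0.006,"wy":0,"wz":0},{"claw":-1,"x":0.013,"y":0.001,"z":0.635,"wx":-0.006,"wy":0,"wz":0},{"claw":-1,"x":0.013,"y":0.001,"z":0.635,"wx":-0.006,"wy":0,"wz":0},{"claw":-1,"x":0.013,"y":0.001,"z":0.635,"wx":-0.006,"wy":0,"wz":0},{"claw":-1,"x":0.013,"y":0.001,"z":0.3,"wx":-0.006,"wy":0,"wz":0},{"claw":-1,"x":0.013,"y":0.001,"z":0,"wx":-0.006,"wy":0,"wz":0}]' 70
python3 -m pendant '[{"claw":-1,"x":0,"y":0,"z":-0.3,"wx":0,"wy":0,"wz":0},{"claw":-1,"x":0,"y":0,"z":-0.3,"wx":0,"wy":0,"wz":0},{"claw":-1,"x":0,"y":0,"z":-0.3,"wx":0,"wy":0,"wz":0}]'
python3 -c "
from h import *
drop('wide',.1)"
```

```text
t: 17.55
ee_pos: [0.6686, 0.1485, 0.1028]
ee_rot: [-2.469, -1.94, 0.003]
ft_force: [2.1, -1.1, -0.3]
width: 0.0262
gripper_force: 69.8
t: 17.85
ee_pos: [0.6716, 0.1497, 0.1989]
ee_rot: [2.468, 1.938, 0.013]
ft_force: [0.7, 1.1, -1.3]
width: 0.0264
gripper_force: 70.0
at [0.6716 0.1497 0.1989] t 17.9 q7 -0.77 | shift [-0.655  0.028  0.15 ] turn [-0.292  0.012 -0.1  ] alt [0.019 0.442 2.866]
```

```bash
python3 -m pendant '[{"claw":-1,"x":-0.655,"y":0.028,"z":0,"wx":-0.292,"wy":0.012,"wz":-0.1},{"claw":-1,"x":-0.655,"y":0.028,"z":0,"wx":-0.292,"wy":0.012,"wz":-0.1},{"claw":-1,"x":-0.655,"y":0.028,"z":0,"wx":-0.292,"wy":0.012,"wz":-0.1},{"claw":-1,"x":-0.655,"y":0.028,"z":0,"wx":-0.292,"wy":0.012,"wz":-0.1},{"claw":-1,"x":-0.655,"y":0.028,"z":0,"wx":-0.292,"wy":0.012,"wz":-0.1},{"claw":-1,"x":-0.655,"y":0.028,"z":0.15,"wx":-0.292,"wy":0.012,"wz":-0.1},{"claw":-1,"x":-0.655,"y":0.028,"z":0.15,"wx":-0.292,"wy":0.012,"wz":-0.1},{"claw":-1,"x":-0.655,"y":0.028,"z":0.15,"wx":-0.292,"wy":0.012,"wz":-0.1}]'
python3 -c "
from h import *
cv2.imwrite('pics/w8.png',ctrl.snapshot('wrist'))
drop('wide')"
```

```text
t: 18.65
ee_pos: [0.6309, -0.0434, 0.147]
ee_rot: [2.18, 1.908, 0.289]
ft_force: [-0.1, -0.8, -2.4]
width: 0.0264
gripper_force: 69.8
at [ 0.6316 -0.0433  0.1481] t 18.7 q7 -0.55 | shift [0.002 0.014 0.299] turn [-0.008  0.002  0.002] alt [-0.004 -0.012 -2.998]
```

View pics/w8.png

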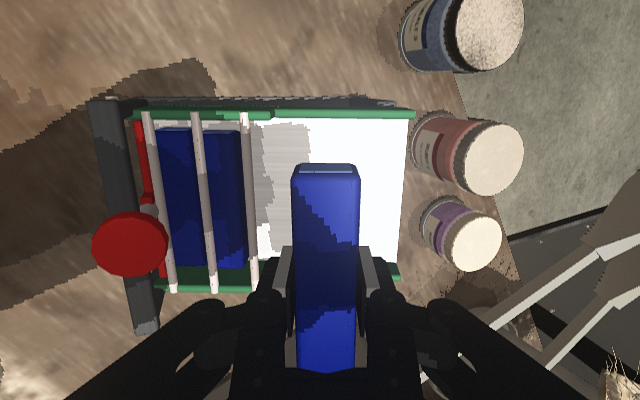

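Two bars lie in a row at the wide gate; the third is over the open bed. Release it.

```bash
python3 -m pendant '[{"claw":-1,"x":0.003,"y":0.014,"z":0.14,"wx":-0.008,"wy":0,"wz":0},{"claw":-1,"x":0.003,"y":0.014,"z":0.25,"wx":-0.008,"wy":0,"wz":0},{"claw":-1,"x":0.003,"y":0.014,"z":0.295,"wx":-0.008,"wy":0,"wz":0},{"claw":-1,"x":0.003,"y":0.014,"z":0.299,"wx":-0.008,"wy":0,"wz":0},{"claw":-0.05,"x":0.003,"y":0.014,"z":0.299,"wx":-0.008,"wy":0,"wz":0},{"claw":-0.05,"x":0.003,"y":0.014,"z":0.299,"wx":-0.008,"wy":0,"wz":0},{"claw":-0.05,"x":0.003,"y":0.014,"z":0.299,"wx":-0.008,"wy":0,"wz":0},{"claw":-0.05,"x":0.003,"y":0.014,"z":0.26,"wx":-0.008,"wy":0,"wz":0},{"claw":-0.05,"x":0.003,"y":0.014,"z":0.18,"wx":-0.008,"wy":0,"wz":0},{"claw":-0.05,"x":0.003,"y":0.014,"z":0.03,"wx":0,"wy":0,"wz":0},{"claw":-0.05,"x":0.003,"y":0.014,"z":-0.1,"wx":0,"wy":0,"wz":0},{"claw":-0.05,"x":0.003,"y":0.014,"z":-0.2,"wx":0,"wy":0,"wz":0}]'
python3 -c "
from h import *
go([.5365,.168,.2],11.2)"
```

```text
t: 19.9
ee_pos: [0.6169, -0.0406, 0.2088]
ee_rot: [2.177, 1.906, 0.291]
ft_force: [-0.2, -1.4, -0.1]
width: 0.0406
gripper_force: 0.0
at [ 0.6169 -0.0406  0.2088] t 19.9 q7 -0.47 | shift [ 0.654 -0.349 -0.083] turn [ 0.291  0.052 -0.311] alt [ 0.073 -0.411  2.658]
```

```bash
python3 -m pendant '[{"claw":0.4,"x":0.654,"y":-0.349,"z":-0.083,"wx":0.291,"wy":0.052,"wz":-0.31},{"claw":0.4,"x":0.654,"y":-0.349,"z":-0.083,"wx":0.291,"wy":0.052,"wz":-0.31},{"claw":0.4,"x":0.654,"y":-0.349,"z":-0.083,"wx":0.291,"wy":0.052,"wz":-0.31},{"claw":0.4,"x":0.654,"y":-0.349,"z":-0.083,"wx":0.291,"wy":0.052,"wz":-0.31},{"claw":0.4,"x":0.654,"y":-0.349,"z":-0.083,"wx":0.291,"wy":0.052,"wz":-0.31},{"claw":0.4,"x":0.654,"y":-0.349,"z":-0.083,"wx":0.291,"wy":0.052,"wz":-0.31},{"claw":0.4,"x":0.654,"y":-0.349,"z":-0.083,"wx":0.291,"wy":0.052,"wz":-0.31},{"claw":0.4,"x":0.654,"y":-0.349,"z":-0.083,"wx":0.291,"wy":0.052,"wz":-0.31}]'
python3 -c "
from h import *
m=ctrl.camera_model('wrist');im=ctrl.snapshot('wrist');cv2.imwrite('pics/w9.png',im)
for b in bars(im,m,800): print('w',np.round(b[:5],3),b[5])
m=ctrl.camera_model('top');im=ctrl.snapshot('top');cv2.imwrite('pics/top4.png',im)
for b in bars(im,m): print('t',np.round(b[:5],3))
go([.5365,.168,.002],11.2)"
```

```text
t: 20.7
ee_pos: [0.5376, 0.1666, 0.1976]
ee_rot: [-1.997, -2.423, 0.001]
ft_force: [-0.3, -0.5, -0.8]
width: 0.06
gripper_force: 0.0
w [ 6.0600e-01 -4.9000e-02  2.8915e+01  6.8377e+01  8.1879e+01] [346.64166667 353.11666667]
w [ 5.7100e-01 -4.2000e-02  2.6988e+01  7.9940e+01  8.1748e+01] [319.51094891 345.48175182]
w [  0.536   0.171  27.09   65.187 -78.283] [325.01714286 167.07428571]
w [ 0.407  0.196 27.5   64.93  89.092] [194.92708333 113.88541667]
t [ 0.406  0.193 23.56  61.959 89.894]
t [ 5.6500e-01 -5.3000e-02  1.9698e+01  6.9806e+01  8.1125e+01]
t [ 5.9700e-01 -4.6000e-02  2.0751e+01  9.8136e+01  8.1747e+01]
t [ 6.24000e-01 -5.00000e-02  1.41700e+01  1.04256e+02  8.17320e+01]
at [0.5376 0.1666 0.1973] t 20.8 q7 -0.47 | shift [ 0.005 -0.001  0.651] turn [-0.002 -0.001 -0.003] alt [-2.000e-03  3.000e-03  2.997e+00]
```

View pics/w9.png

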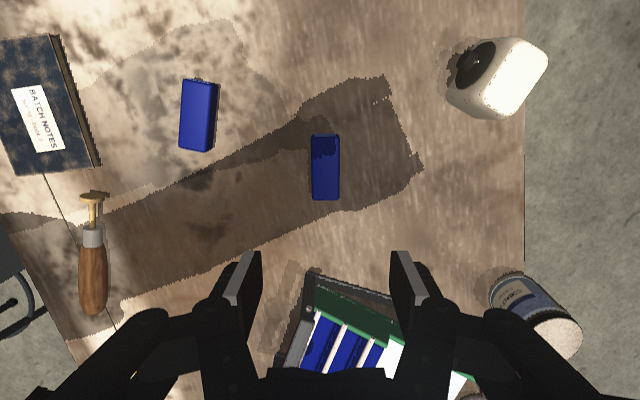

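```bash
python3 -m pendant '[{"claw":0.4,"x":0.009,"y":-0.003,"z":0.5,"wx":0,"wy":0,"wz":0},{"claw":0.4,"x":0.009,"y":-0.003,"z":0.5,"wx":0,"wy":0,"wz":0},{"claw":0.4,"x":0.009,"y":-0.003,"z":0.5,"wx":0,"wy":0,"wz":0},{"claw":0.4,"x":0.009,"y":-0.003,"z":0.65,"wx":0,"wy":0,"wz":0},{"claw":0.4,"x":0.009,"y":-0.003,"z":0.65,"wx":0,"wy":0,"wz":0},{"claw":-1,"x":0.009,"y":-0.003,"z":0.65,"wx":0,"wy":0,"wz":0},{"claw":-1,"x":0.009,"y":-0.003,"z":0.65,"wx":0,"wy":0,"wz":0},{"claw":-1,"x":0.009,"y":-0.003,"z":0.65,"wx":0,"wy":0,"wz":0},{"claw":-1,"x":0.009,"y":-0.003,"z":0.65,"wx":0,"wy":0,"wz":0},{"claw":-1,"x":0.009,"y":-0.003,"z":0.65,"wx":0,"wy":0,"wz":0},{"claw":-1,"x":0.009,"y":-0.003,"z":0.3,"wx":0,"wy":0,"wz":0},{"claw":-1,"x":0.009,"y":-0.003,"z":0,"wx":0,"wy":0,"wz":0}]' 70
python3 -m pendant '[{"claw":-1,"x":0,"y":0,"z":-0.3,"wx":0,"wy":0,"wz":0},{"claw":-1,"x":0,"y":0,"z":-0.3,"wx":0,"wy":0,"wz":0},{"claw":-1,"x":0,"y":0,"z":-0.3,"wx":0,"wy":0,"wz":0}]'
python3 -c "
from h import *
drop('narrow',.1)"
```

```text
t: 22.0
ee_pos: [0.5347, 0.17, 0.1028]
ee_rot: [-1.993, -2.423, 0.004]
ft_force: [1.5, -0.2, 0.4]
width: 0.0264
gripper_force: 69.4
t: 22.3
ee_pos: [0.5378, 0.171, 0.1976]
ee_rot: [1.995, 2.424, 0.008]
ft_force: [0.5, 0.5, -2.1]
width: 0.0265
gripper_force: 69.5
at [0.5378 0.171  0.1976] t 22.3 q7 -0.48 | shift [0.708 0.107 0.149] turn [-0.294 -0.016  0.092] alt [ 0.024 -0.447 -2.874]
```

```bash
python3 -m pendant '[{"claw":-1,"x":0.708,"y":0.107,"z":0,"wx":-0.294,"wy":-0.016,"wz":0.092},{"claw":-1,"x":0.708,"y":0.107,"z":0,"wx":-0.294,"wy":-0.016,"wz":0.092},{"claw":-1,"x":0.708,"y":0.107,"z":0,"wx":-0.294,"wy":-0.016,"wz":0.092},{"claw":-1,"x":0.708,"y":0.107,"z":0,"wx":-0.294,"wy":-0.016,"wz":0.092},{"claw":-1,"x":0.708,"y":0.107,"z":0,"wx":-0.294,"wy":-0.016,"wz":0.092},{"claw":-1,"x":0.708,"y":0.107,"z":0.15,"wx":-0.294,"wy":-0.016,"wz":0.092},{"claw":-1,"x":0.708,"y":0.107,"z":0.15,"wx":-0.294,"wy":-0.016,"wz":0.092},{"claw":-1,"x":0.708,"y":0.107,"z":0.15,"wx":-0.294,"wy":-0.016,"wz":0.092}]'
python3 -c "
from h import *
cv2.imwrite('pics/w10.png',ctrl.snapshot('wrist'))
drop('narrow')"
```

```text
t: 23.1
ee_pos: [0.5261, 0.3843, 0.1473]
ee_rot: [1.961, 2.16, 0.33]
ft_force: [0.5, -0.2, -0.4]
width: 0.0265
gripper_force: 69.5
at [0.5267 0.3845 0.1484] t 23.1 q7 -1.22 | shift [0.004 0.014 0.3  ] turn [-0.008  0.    -0.   ] alt [1.0e-03 1.2e-02 3.0e+00]
```

View pics/w10.png

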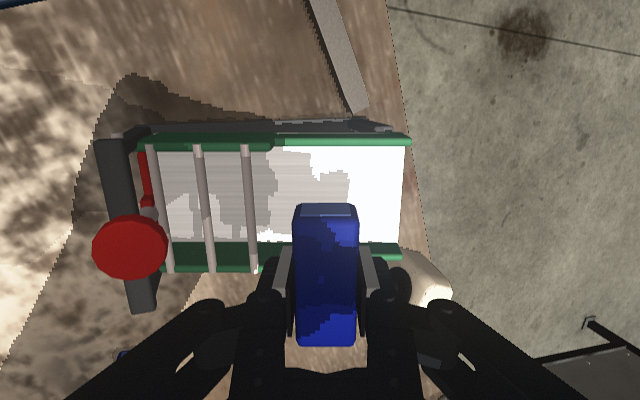

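```bash
python3 -c "
from h import *
m=ctrl.camera_model('wrist')
for n,pts,W in (('narrow',[(407,147),(401,243)],.0395),):
    for p,s in zip(pts,(1,-1)): print(ray(m,p,.074).round(4),rackpt(n,.086,s*W,.074).round(4))
im=cv2.imread('pics/w10.png')
c=max(blobs(cv2.inRange(im,(200,200,200),(255,255,255))[:,:420],1000),key=cv2.contourArea)
print(cv2.approxPolyDP(c,6,True)[:,0].tolist())
"
```

```text
[0.6067 0.4317 0.074 ] [0.6028 0.4326 0.074 ]
[0.6154 0.3556 0.074 ] [0.6104 0.3539 0.074 ]
[[282, 147], [311, 158], [276, 164], [309, 164], [318, 180], [320, 172], [348, 173], [337, 180], [349, 181], [342, 189], [357, 209], [359, 241], [397, 242], [404, 146]]
```

```bash
python3 -m pendant '[{"claw":-1,"x":0.004,"y":0.02,"z":0.14,"wx":-0.008,"wy":0,"wz":0},{"claw":-1,"x":0.004,"y":0.02,"z":0.25,"wx":-0.008,"wy":0,"wz":0},{"claw":-1,"x":0.004,"y":0.02,"z":0.295,"wx":-0.008,"wy":0,"wz":0},{"claw":-1,"x":0.004,"y":0.02,"z":0.3,"wx":-0.008,"wy":0,"wz":0},{"claw":-0.05,"x":0.004,"y":0.02,"z":0.3,"wx":-0.008,"wy":0,"wz":0},{"claw":-0.05,"x":0.004,"y":0.02,"z":0.3,"wx":-0.008,"wy":0,"wz":0},{"claw":-0.05,"x":0.004,"y":0.02,"z":0.3,"wx":-0.008,"wy":0,"wz":0},{"claw":-0.05,"x":0.004,"y":0.02,"z":0.26,"wx":-0.008,"wy":0,"wz":0},{"claw":-0.05,"x":0.004,"y":0.02,"z":0.18,"wx":-0.008,"wy":0,"wz":0},{"claw":-0.05,"x":0.004,"y":0.02,"z":0.03,"wx":0,"wy":0,"wz":0},{"claw":-0.05,"x":0.004,"y":0.02,"z":-0.1,"wx":0,"wy":0,"wz":0},{"claw":-0.05,"x":0.004,"y":0.02,"z":-0.2,"wx":0,"wy":0,"wz":0}]'
python3 -c "
from h import *
go([.4065,.194,.2],-.4)"
```

```text
t: 24.35
ee_pos: [0.5129, 0.3855, 0.2099]
ee_rot: [1.959, 2.16, 0.336]
ft_force: [0.2, 0.7, -0.3]
width: 0.0405
gripper_force: 0.0
at [0.5129 0.3855 0.2099] t 24.4 q7 -1.15 | shift [-0.601 -0.405 -0.095] turn [ 0.294 -0.016  0.099] alt [ 0.024  0.445 -2.867]
```

```bash
python3 -m pendant '[{"claw":0.4,"x":-0.6,"y":-0.405,"z":-0.095,"wx":0.294,"wy":-0.016,"wz":0.1},{"claw":0.4,"x":-0.6,"y":-0.405,"z":-0.095,"wx":0.294,"wy":-0.016,"wz":0.1},{"claw":0.4,"x":-0.6,"y":-0.405,"z":-0.095,"wx":0.294,"wy":-0.016,"wz":0.1},{"claw":0.4,"x":-0.6,"y":-0.405,"z":-0.095,"wx":0.294,"wy":-0.016,"wz":0.1},{"claw":0.4,"x":-0.6,"y":-0.405,"z":-0.095,"wx":0.294,"wy":-0.016,"wz":0.1},{"claw":0.4,"x":-0.6,"y":-0.405,"z":-0.095,"wx":0.294,"wy":-0.016,"wz":0.1},{"claw":0.4,"x":-0.6,"y":-0.405,"z":-0.095,"wx":0.294,"wy":-0.016,"wz":0.1},{"claw":0.4,"x":-0.6,"y":-0.405,"z":-0.095,"wx":0.294,"wy":-0.016,"wz":0.1}]'
python3 -c "
from h import *
m=ctrl.camera_model('wrist');im=ctrl.snapshot('wrist');cv2.imwrite('pics/w11.png',im)
for b in bars(im,m,800): print('w',np.round(b[:5],3),b[5])
m=ctrl.camera_model('top');im=ctrl.snapshot('top');cv2.imwrite('pics/top5.png',im)
for b in bars(im,m): print('t',np.round(b[:5],3))
go([.4065,.194,.002],-.5)"
```

```text
t: 25.15
ee_pos: [0.4076, 0.1948, 0.1976]
ee_rot: [-2.23, -2.212, 0.002]
ft_force: [0.7, 0.5, -0.6]
width: 0.0593
gripper_force: 0.0
w [ 0.406  0.197 26.16  65.394 89.197] [324.92613636 168.52840909]
t [  0.457   0.382  18.174  63.969 -84.87 ]
t [ 5.7100e-01 -1.3000e-02  2.0504e+01  5.5152e+01  8.2771e+01]
t [ 5.97000e-01 -4.40000e-02  2.06420e+01  1.01694e+02  8.20280e+01]
t [ 6.24000e-01 -5.00000e-02  1.41700e+01  1.03336e+02  8.17320e+01]
at [0.4074 0.1948 0.1972] t 25.2 q7 -0.72 | shift [-0.002 -0.002  0.651] turn [-0.002  0.     0.001] alt [-1.000e-03 -3.000e-03 -2.999e+00]
```

```bash
python3 -m pendant '[{"claw":0.4,"x":0.003,"y":-0.003,"z":0.5,"wx":0,"wy":0,"wz":0},{"claw":0.4,"x":0.003,"y":-0.003,"z":0.5,"wx":0,"wy":0,"wz":0},{"claw":0.4,"x":0.003,"y":-0.003,"z":0.5,"wx":0,"wy":0,"wz":0},{"claw":0.4,"x":0.003,"y":-0.003,"z":0.65,"wx":0,"wy":0,"wz":0},{"claw":0.4,"x":0.003,"y":-0.003,"z":0.65,"wx":0,"wy":0,"wz":0},{"claw":-1,"x":0.003,"y":-0.003,"z":0.65,"wx":0,"wy":0,"wz":0},{"claw":-1,"x":0.003,"y":-0.003,"z":0.65,"wx":0,"wy":0,"wz":0},{"claw":-1,"x":0.003,"y":-0.003,"z":0.65,"wx":0,"wy":0,"wz":0},{"claw":-1,"x":0.003,"y":-0.003,"z":0.65,"wx":0,"wy":0,"wz":0},{"claw":-1,"x":0.003,"y":-0.003,"z":0.65,"wx":0,"wy":0,"wz":0},{"claw":-1,"x":0.003,"y":-0.003,"z":0.3,"wx":0,"wy":0,"wz":0},{"claw":-1,"x":0.003,"y":-0.003,"z":0,"wx":0,"wy":0,"wz":0}]' 70
python3 -m pendant '[{"claw":-1,"x":0,"y":0,"z":-0.35,"wx":0,"wy":0,"wz":0},{"claw":-1,"x":0,"y":0,"z":-0.35,"wx":0,"wy":0,"wz":0},{"claw":-1,"x":0,"y":0,"z":-0.35,"wx":0,"wy":0,"wz":0}]'
python3 -c "
from h import *
drop('narrow',.1)"
```

```text
t: 26.45
ee_pos: [0.4051, 0.1945, 0.1027]
ee_rot: [-2.229, -2.21, 0.008]
ft_force: [2.4, -1.0, -0.6]
width: 0.0268
gripper_force: 69.7
t: 26.75
ee_pos: [0.4083, 0.1957, 0.2121]
ee_rot: [2.229, 2.208, 0.006]
ft_force: [1.9, 0.6, -2.0]
width: 0.0263
gripper_force: 69.9
at [0.4083 0.1957 0.2121] t 26.8 q7 -0.71 | shift [0.637 0.394 0.198] turn [-0.295  0.016 -0.1  ] alt [0.024 0.446 2.866]
```

```bash
python3 -m pendant '[{"claw":-1,"x":0.637,"y":0.394,"z":0,"wx":-0.295,"wy":0.016,"wz":-0.1},{"claw":-1,"x":0.637,"y":0.394,"z":0,"wx":-0.295,"wy":0.016,"wz":-0.1},{"claw":-1,"x":0.637,"y":0.394,"z":0,"wx":-0.295,"wy":0.016,"wz":-0.1},{"claw":-1,"x":0.637,"y":0.394,"z":0,"wx":-0.295,"wy":0.016,"wz":-0.1},{"claw":-1,"x":0.637,"y":0.394,"z":0,"wx":-0.295,"wy":0.016,"wz":-0.1},{"claw":-1,"x":0.637,"y":0.394,"z":0.19,"wx":-0.295,"wy":0.016,"wz":-0.1},{"claw":-1,"x":0.637,"y":0.394,"z":0.19,"wx":-0.295,"wy":0.016,"wz":-0.1},{"claw":-1,"x":0.637,"y":0.394,"z":0.19,"wx":-0.295,"wy":0.016,"wz":-0.1}]'
python3 -c "
from h import *
cv2.imwrite('pics/w12.png',ctrl.snapshot('wrist'))
drop('narrow')"
```

```text
t: 27.55
ee_pos: [0.5255, 0.3838, 0.1484]
ee_rot: [1.96, 2.161, 0.329]
ft_force: [-0.1, 0.2, -0.5]
width: 0.0265
gripper_force: 69.8
at [0.5262 0.3844 0.1502] t 27.6 q7 -1.25 | shift [0.004 0.014 0.306] turn [-0.007  0.001  0.001] alt [-1.000e-03 -1.100e-02 -2.999e+00]
```

View pics/w12.png

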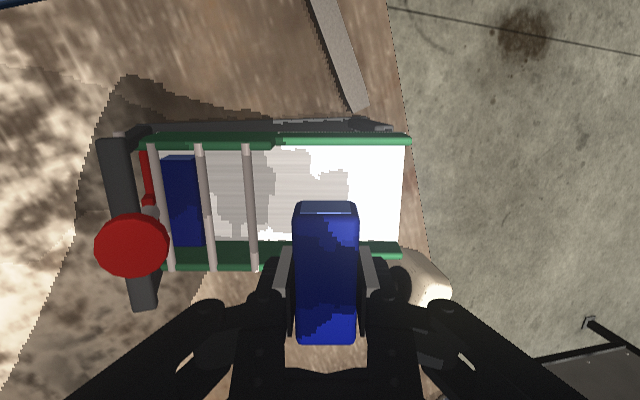

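The first short bar rests at the gate; release the last one, then retreat upward.

```bash
python3 -m pendant '[{"claw":-1,"x":0.004,"y":0.02,"z":0.14,"wx":-0.008,"wy":0,"wz":0},{"claw":-1,"x":0.004,"y":0.02,"z":0.25,"wx":-0.008,"wy":0,"wz":0},{"claw":-1,"x":0.004,"y":0.02,"z":0.3,"wx":-0.008,"wy":0,"wz":0},{"claw":-1,"x":0.004,"y":0.02,"z":0.306,"wx":-0.008,"wy":0,"wz":0},{"claw":-0.05,"x":0.004,"y":0.02,"z":0.306,"wx":-0.008,"wy":0,"wz":0},{"claw":-0.05,"x":0.004,"y":0.02,"z":0.306,"wx":-0.008,"wy":0,"wz":0},{"claw":-0.05,"x":0.004,"y":0.02,"z":0.306,"wx":-0.008,"wy":0,"wz":0},{"claw":-0.05,"x":0.004,"y":0.02,"z":0.26,"wx":-0.008,"wy":0,"wz":0},{"claw":-0.05,"x":0.004,"y":0.02,"z":0.18,"wx":-0.008,"wy":0,"wz":0},{"claw":-0.05,"x":0.004,"y":0.02,"z":0.03,"wx":0,"wy":0,"wz":0},{"claw":-0.05,"x":0.004,"y":0.02,"z":-0.1,"wx":0,"wy":0,"wz":0},{"claw":-0.05,"x":0.004,"y":0.02,"z":-0.2,"wx":0,"wy":0,"wz":0}]'
python3 -m pendant '[{"claw":0,"x":-0.5,"y":-0.3,"z":-0.1,"wx":0.29,"wy":0,"wz":0},{"claw":0,"x":-0.5,"y":-0.3,"z":-0.1,"wx":0.29,"wy":0,"wz":0},{"claw":0,"x":-0.5,"y":-0.3,"z":-0.1,"wx":0.29,"wy":0,"wz":0},{"claw":0,"x":-0.5,"y":-0.3,"z":-0.1,"wx":0.29,"wy":0,"wz":0},{"claw":0,"x":-0.5,"y":-0.3,"z":-0.1,"wx":0.29,"wy":0,"wz":0},{"claw":0,"x":-0.5,"y":-0.3,"z":-0.1,"wx":0.29,"wy":0,"wz":0},{"claw":0,"x":-0.5,"y":-0.3,"z":-0.1,"wx":0.29,"wy":0,"wz":0},{"claw":0,"x":-0.5,"y":-0.3,"z":-0.1,"wx":0.29,"wy":0,"wz":0},{"claw":0,"x":-0.5,"y":-0.3,"z":-0.1,"wx":0.29,"wy":0,"wz":0},{"claw":0,"x":-0.5,"y":-0.3,"z":-0.1,"wx":0.29,"wy":0,"wz":0},{"claw":0,"x":-0.5,"y":-0.3,"z":-0.1,"wx":0.29,"wy":0,"wz":0},{"claw":0,"x":-0.5,"y":-0.3,"z":-0.1,"wx":0.29,"wy":0,"wz":0}]'
python3 -c "
from h import *
im=ctrl.snapshot('top');cv2.imwrite('pics/top6.png',im)
for b in bars(im,ctrl.camera_model('top'),z=.05): print('t',np.round(b[:5],3))
cv2.imwrite('pics/fin.png',np.hstack([cv2.resize(im[160:260,165:245],None,fx=5,fy=5),cv2.resize(im[115:215,348:428],None,fx=5,fy=5)]))"
```

```text
t: 28.8
ee_pos: [0.5128, 0.3853, 0.2122]
ee_rot: [1.959, 2.16, 0.337]
ft_force: [1.0, 0.9, -0.1]
width: 0.0407
gripper_force: 0.0
t: 30.0
ee_pos: [0.4338, 0.2263, 0.2099]
ee_rot: [2.11, 2.324, 0.003]
ft_force: [1.3, 0.2, 0.8]
width: 0.0425
gripper_force: 0.0
t [ 5.6700e-01 -9.0000e-03  1.9657e+01  5.3333e+01  8.1751e+01]
t [ 5.9300e-01 -3.9000e-02  2.0042e+01  9.8735e+01  8.2028e+01]
t [ 6.19000e-01 -4.50000e-02  1.37580e+01  1.00329e+02  8.17320e+01]
```

View pics/fin.png

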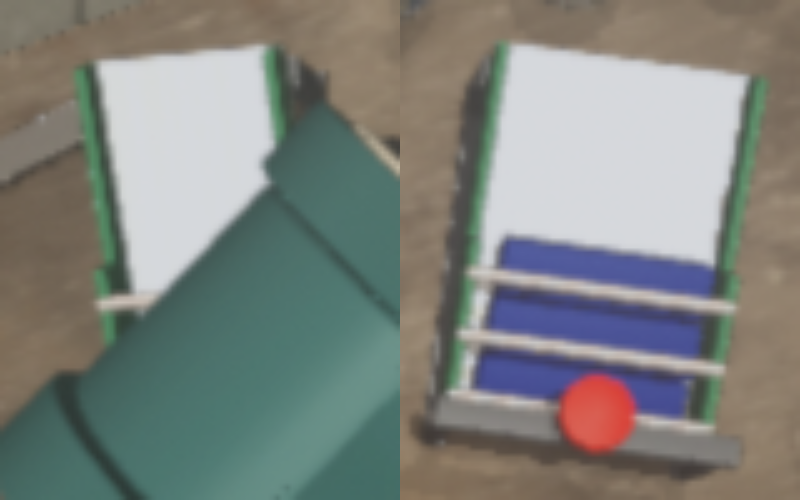

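```bash
python3 -m pendant '[{"claw":0,"x":-0.5,"y":0,"z":-0.3,"wx":0,"wy":0,"wz":0},{"claw":0,"x":-0.5,"y":0,"z":-0.3,"wx":0,"wy":0,"wz":0},{"claw":0,"x":-0.5,"y":0,"z":-0.3,"wx":0,"wy":0,"wz":0},{"claw":0,"x":-0.5,"y":0,"z":-0.3,"wx":0,"wy":0,"wz":0},{"claw":0,"x":-0.5,"y":0,"z":-0.3,"wx":0,"wy":0,"wz":0},{"claw":0,"x":-0.5,"y":0,"z":-0.3,"wx":0,"wy":0,"wz":0}]'
python3 -c "
from h import *
im=ctrl.snapshot('top');m=ctrl.camera_model('top')
for b in bars(im,m,40,z=.05):
    for n in RK:
        o,a=RK[n]; p=R.from_euler('z',-a,degrees=True).apply(np.r_[np.array(b[:2])-o,0])
        if np.hypot(*p[:2])<.12: print(n,p[:2].round(3),'dev',round((b[4]-90-a+90)%180-90,1),np.round(b[2:4]))
a=cv2.resize(im[160:260,165:245],None,fx=5,fy=5);cv2.imwrite('pics/fin2.png',a)"
```

```text
t: 30.65
ee_pos: [0.448, 0.0768, 0.3001]
ee_rot: [2.111, 2.323, 0.003]
ft_force: [-0.5, -0.2, 0.2]
width: 0.0426
gripper_force: 0.0
narrow [-0.065 -0.004] dev -0.8 [18. 61.]
narrow [-0.037 -0.002] dev -0.3 [17. 63.]
wide [-0.006  0.026] dev -0.6 [14. 40.]
```

View pics/fin2.png

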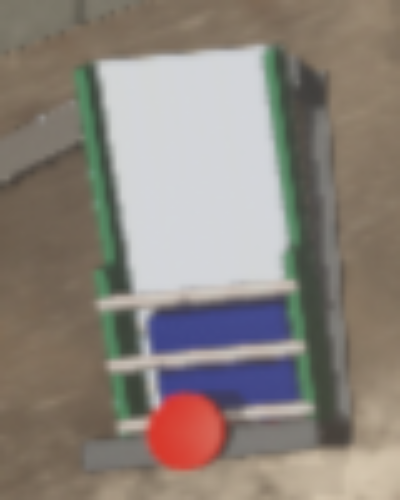

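```bash
python3 -c "
from bench import ctrl
print(ctrl.finish_job())"
```

```text
the job is handed in; nothing more can be done
None
```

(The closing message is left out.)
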